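# Slide the board carrier into its test notches

### The job

Gently push the black board carrier along the blue-sided track with a fingertip, away from its orange edge, until you feel it drop into the yellow-marked locating notches, and stop pushing there. It must end fully down, level and at rest in the notches, with the finger taken away. Do not lift or tip the carrier, and leave the loose things round the track where they are.

Things in the scene. Friction and masses are not known exactly. Their poses are not given: they have to be found in the camera images.
- track: Fixed slide track, 350 mm long (x), 142 wide (y), 42 high. Origin: centre of underside; +x is the way to push the carrier (roughly to the robot's right), z up. Aluminium ledges (top 30 mm up, |y| 22 to 57 mm) run between blue side guides (top 42 mm up, inner faces y = +-56.6 mm). Ends open, no end stop; the channel between the ledges is open down to 6 mm.
- seat (a point): Point on the track where carrier's origin lies when seated: x +50, y 0, z +24 mm in the track's frame, axes as the track. Notches in the ledges, 16 mm long, 6 deep, with yellow floors and yellow marks on the guides, lie 45 mm ahead of it (outer lanes, y = +-48 mm) and 45 mm behind it (inner lanes, y = +-31 mm).
- carrier: Loose black plate 130 mm long (x), 110 wide, 12 thick, about 0.4 kg, green circuit board fixed on top. Origin: centre, level with the soles of its 4 brass feet; plate from 8 to 20 mm above it, board parts up to 30. x along the track's x. Starts on the ledges 100 to 150 mm short of the seat, 1.6 mm side play. Seated, it lies 6 mm lower, with 2 mm play fore and aft.
- push_edge (a point): Centre of the carrier's orange rear edge face, 65 mm behind and 14 mm above its origin; the face looks along -x. Push here towards +x. It slides with 1 to 5 N. No foot meets a wrong notch; at the seat all 4 drop together, the feet then stop on the notch walls and the push rises sharply. Well above 100 mm/s it may skip over the notches.
- fuses: Loose cream card box, 30 x 50 x 16 mm, on the worktop beside the track; origin under its centre. To be left alone.
- flux: Loose white dropper bottle with a red cap, 38 mm diameter, 118 high, on the worktop beyond the track; origin under its centre. To be left alone.
- tape: Loose orange tape roll, 76 mm diameter, 19 high, on the worktop beyond the track; origin under its centre. To be left alone.
- sink: Loose grey finned heat sink, 30 x 35 x 18 mm, on the worktop on the robot's side of the track; origin under its centre. To be left alone.
Mind the look-alikes: they are no part of the job. There is more than one size of the carrier; the job needs the larger.

How it is judged:
By the outcome, as a careful person would: the job done as asked, in the order asked, and still so for the second after the job is handed in, with the robot touching nothing.
It also fails if it takes over 40 s, if anything falls off the work surface, if the arm or the gripper's body presses on something with over 40 N, if the wrist force passes 120 N, or if a joint passes its speed limit or range.

### The arm

A 7-joint arm with a two-finger parallel gripper is mounted at the origin on a cart in front of the work surface, level with it; the furniture and walls round the work are solid. World frame = base frame: x ahead of the robot, y to its left, z up, the work surface at z = 0. Lengths are in m, angles in rad, forces in N, time in s.
With the tool pointing down it reaches from about 0.425 to 1.025 m from the base axis. Payload 9.4 kg.
Tool frame: the origin (TCP) lies at the very end of the fingers, on their centre line; the grasp point (between the pads) lies 19 mm behind it; z points along the fingers, y is the direction in which the jaws open and shut (so a half turn about z gives the same grasp; the last joint's range is limited). The gripper opens to 85 mm and grips with 20 to 120 N. Pads are 22 mm wide; open, the fingers measure 114 mm over their backs; the gripper's body (76 mm by 85 mm) begins 54 mm behind the grasp point. The pads swing forward as they close: fully open they stand 13 mm farther back than shut.
Start: joints at [-1.303, 0.599, -0.003, 1.599, 0.002, 0.943, -0.08], TCP at [0.245, 0.682, 0.231] pointing down, gripper open.
Joint ranges: [-2.57, 2.57], [-0.35, 1.97], [-1.29, 1.29], [0.11, 2.56], [-1.05, 4.19], [0.11, 1.86], [-2.63, 2.63]. Speed limits (rad/s): [2.22, 2.22, 3.01, 3.01, 3.14, 3.14, 3.14].

### API

Orientations are given as [roll, pitch, yaw] about the fixed x, y, z axes, in that order (R = Rz(yaw) Ry(pitch) Rx(roll)).
In Python, from rig import read_state, vision, workorder, nets gives the robot as it stands. The module is installed in compiled form; this text tells all that it offers.
- The arm moves only by the tool move_arm, never from a script. Its argument "moves" is text: rows parted by semicolons, each of 4 numbers parted by spaces: the shift along the tool's x, y, z in mm, then the turn about the tool's z in rad. In form: x y z spin; .... A call has 1 to 10 rows; each row is the pose to reach, as a shift and turn from the pose commanded when the call began, along the tool's axes at that moment; what a row does not reach only later rows make up. A row lasts 1/12 s, in which the tool goes at most 41.7 mm and 7.16 degrees, less where a joint would pass 70% of its speed; a pose out of reach is approached as far as the arm can. A call with a gripper value outside its range is refused whole. "gripper" is the opening in per cent of the stroke, from 0 (shut) to 100 (fully open), set as the call begins (left out, the last holds). The fingers move at their own pace and stop on an object; "squeeze" is the grip in N (left out, the last holds). Time passes only in rows, so rows that repeat a pose let the fingers close. It gives the time, the measured TCP pose, the force and the opening at its end, in the units of the state.
- read_state(): the state, without advancing time (a new reading comes with each control period).
- vision.read_camera(name): name is "scene" or "top" or "wrist"; returns a dict with "pixels" (420x560x3 uint8, red, green, blue), "vertical_fov" (degrees; the focal length in pixels is half the picture's height over the tangent of half this angle, whatever the lens; pixels are square), "cx", "cy" (the principal point, pixels), "cam_to_world" (4x4, takes a point from camera to world coordinates); the wrist camera has in their place "hand_eye" (4x4, takes a point from camera to tool coordinates, whose origin is the TCP and whose axes are the flange's). Camera axes: x right, y up, looking along -z (the intrinsics and any distortion apply to the point x, -y, -z); pixel columns grow to the right and rows downward; lengths in m; the calibration is good to about 2 mm. A picture is of the moment at which its call begins: read the wrist's pose just before it. There is no depth.
- workorder.sign_off(): hands the job in, once; it reports no verdict.
Trained networks look in a picture, given as the dict that the camera call returned (one of the last four; its "shot" number tells which), for a name from the list of things; names that differ only in an ending like _2 or _b are one class to them, and where a whole thing is asked for, a point or a joint stands for the part that bears it (a point fixed in the world has none). Each returns a list of dicts, best first, with "p" (0 to 1); they miss things now and then, are a little off and sometimes report something else, mostly with a low value. They report only what shows in the picture. A call takes as long as a camera call. They do not tell look-alikes from the thing itself.
- nets.search_frame(picture, label): "position" ([x, y, z] in m, in world coordinates, good to about 4 mm: the middle of the surface that is visible of it).
- nets.landmark_of(picture, label): "position" ([x, y, z] in m, in world coordinates, good to about 4 mm: a listed point, or the origin of a listed thing).
The state is a dict: "clock": time; "joints": joint angles; "qd": joint speeds; "effort": joint torques, N m; "tool_pos": TCP position; "ee_rot": TCP orientation; "ft_force": force on the tool from outside, world axes, zero at the start; "wrist_torque": the same for the moment, N m; "gripper_width": opening from 0.0 (shut) to 1.0 (fully open).
Only numpy, scipy, OpenCV 4.12 (cv2) and the standard library are available. Lean on these libraries where they do the work, as an engineer would, in place of code of your own. Each camera call takes 0.05 s, during which the arm holds its last target. There are 200 camera calls.

## Working session

There is one attempt and no reset: what is moved stays moved. The work goes in short steps, Python scripts to look and compute and a tool call to move; the robot and the scene stay as the last step left them, time stands still between calls to the robot, and variables do not carry over. Pictures are saved under pics/ and viewed, about 8 in all and at most 12, crops included, and the job is handed in when it is done.

Besides the shell and the picture viewer there is one more tool, called after "Call:" by a JSON object that holds its "method" and its "body". move_arm: Moves the arm, as the interface text tells. Its arguments: {"type":"object","properties":{"moves":{"type":"string"},"gripper":{"type":"number"},"squeeze":{"type":"number"}},"required":["moves"]}

```bash
mkdir -p pics; cat > h.py <<'E'
from rig import read_state, vision, workorder, nets
import numpy as np, cv2
def shot(n,f=None):
    p=vision.read_camera(n)
    if f: cv2.imwrite('pics/'+f,p['pixels'][:,:,::-1])
    return p
E
python3 - <<'E'
from h import *
s=read_state();print(s['clock'],s['tool_pos'],s['ee_rot'],s['ft_force'])
a=shot('scene','s1.png');b=shot('top','t1.png')
for p in (a,b):
  print({k:v for k,v in p.items() if k not in('pixels',)})
  for l in ['track','seat','carrier','push_edge','fuses','flux','tape','sink']:
    print(l,[(np.round(d['position'],3).tolist(),round(d['p'],2)) for d in nets.landmark_of(p,l)[:3]])
i=np.vstack([a['pixels'],b['pixels']])[:,:,::-1]
E
```

```text
0.0 [0.24492106 0.68187569 0.23040542] [-3.14002146e+00  1.79592787e-04  2.79683775e+00] [ 0.32962172 -0.42957873  0.19257242]
{'vertical_fov': 42.08042696219823, 'cx': 273.8127662697354, 'cy': 211.67701098156743, 'cam_to_world': array([[ 0.46050083,  0.49198468, -0.73884373, -0.18978325],
       [-0.88765784,  0.25373828, -0.38429213, -0.53752813],
       [-0.0015929 ,  0.83280728,  0.55356075,  0.65640811],
       [ 0.        ,  0.        ,  0.        ,  1.        ]]), 'shot': 1}
track [([0.564, -0.123, 0.002], 0.96)]
seat [([0.562, -0.176, 0.025], 0.65)]
carrier [([0.572, -0.077, 0.026], 0.94)]
push_edge [([0.805, -0.092, 0.008], 0.61)]
fuses [([0.708, -0.056, -0.002], 0.76)]
flux [([0.445, 0.064, 0.002], 0.68), ([0.687, -0.178, -0.002], 0.6)]
tape [([0.687, -0.271, 0.003], 0.57)]
sink [([0.446, 0.063, -0.0], 0.75)]
{'vertical_fov': 49.383611769854525, 'cx': 281.27714650981653, 'cy': 207.2352181376804, 'cam_to_world': array([[-0.00616602,  0.99339375, -0.11458991,  0.51251816],
       [-0.99959988, -0.00295965,  0.02813034, -0.07691069],
       [ 0.02760536,  0.11471751,  0.99301452,  0.96948637],
       [ 0.        ,  0.        ,  0.        ,  1.        ]]), 'shot': 2}
track [([0.568, -0.12, 0.003], 0.96)]
seat [([0.568, -0.17, 0.025], 0.96)]
carrier [([0.815, -0.141, 0.002], 0.88), ([0.568, -0.072, 0.028], 0.87), ([0.709, -0.055, -0.0], 0.67)]
push_edge [([0.802, -0.09, 0.008], 0.98), ([0.578, -0.009, 0.044], 0.94)]
fuses [([0.71, -0.058, -0.001], 0.71)]
flux [([0.687, -0.181, -0.002], 0.85)]
tape [([0.683, -0.271, 0.0], 0.96)]
sink [([0.453, 0.059, -0.005], 0.7)]
```

View pics/s1.png

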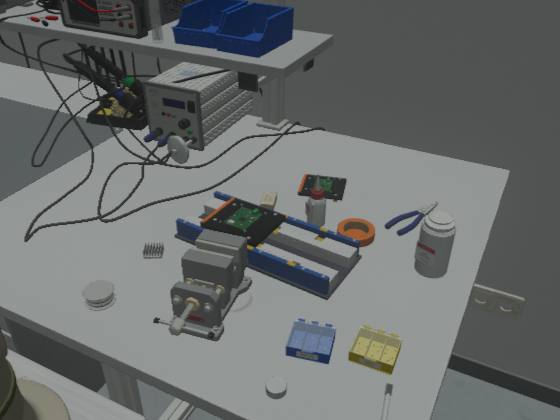

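View pics/t1.png

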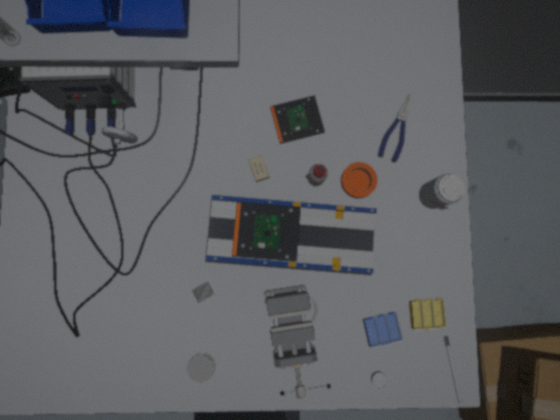

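The scene view shows the carrier on the track at about (243,222) with its orange edge to the left and yellow marks to the right. The vise stands in front of the track. In the top view the carrier is at (267,232) with its orange edge at column 237. The smaller look-alike is at (298,120). Next I get the track's yaw from its corners.

```bash
cat >> h.py <<'E'
def ray(p,u,v,z,T=None):
    T=p['cam_to_world'] if T is None else T
    f=p['pixels'].shape[0]/2/np.tan(np.radians(p['vertical_fov'])/2)
    d=T[:3,:3]@np.array([(u-p['cx'])/f,-(v-p['cy'])/f,-1]);o=T[:3,3]
    return o+d*(z-o[2])/d[2]
def totool(dw):
    from scipy.spatial.transform import Rotation as R
    return R.from_euler('xyz',read_state()['ee_rot']).inv().apply(dw)*1000
E
python3 - <<'E'
from h import *
p=shot('top')
for n,u,v,z in [('LT',211,198,.042),('RT',377,209,.042),('LB',208,263,.042),('RB',373,271,.042),('edgeT',236,203,.05),('edgeB',234,257,.05)]:
    print(n,ray(p,u,v,z).round(4))
c=p['pixels'][150:310,170:410,::-1]
cv2.imwrite('pics/c1.png',cv2.resize(c,None,fx=3.3,fy=3.3,interpolation=cv2.INTER_CUBIC))
print(totool(np.array([.57,.11,.23])-read_state()['tool_pos']))
E
```

```text
LT [0.6389 0.0402 0.042 ]
RT [ 0.6153 -0.3     0.042 ]
LB [0.5073 0.0447 0.042 ]
RB [ 0.4891 -0.2881  0.042 ]
edgeT [ 0.6275 -0.0113  0.05  ]
edgeB [ 0.5189 -0.0079  0.05  ]
[-499.24039057 -428.84153179    1.32195098]
```

View pics/c1.png

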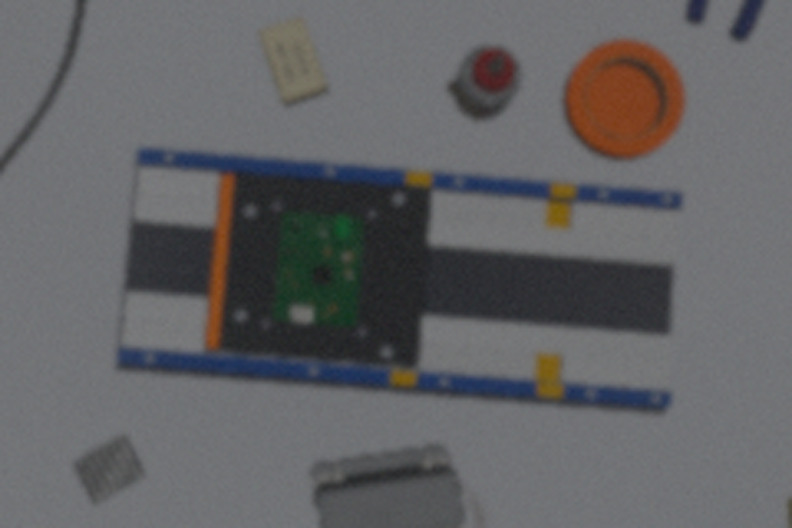

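Call:
{"method": "move_arm", "body": {"moves": "-15 -14 0 -0.02; -40 -37 0 -0.04; -66 -62 0 -0.06; -92 -86 0 -0.08; -118 -110 0 -0.10; -144 -135 0 -0.12; -170 -159 0 -0.14; -196 -183 0 -0.16; -222 -208 0 -0.18; -248 -232 0 -0.20", "gripper": 0}}

```text
clock: 1.78
tool_pos: [0.4006, 0.3785, 0.2315]
ee_rot: [3.141, 0.0, 2.998]
ft_force: [0.8, 0.1, -0.1]
gripper_width: -0.001
```

```bash
python3 - <<'E'
from h import *
s=read_state();print(s['clock'],s['tool_pos'],s['ee_rot'],s['ft_force'],s['gripper_width'])
p=shot('top')
print('c',ray(p,291.65,234.85,.042),'edge',ray(p,237,229.4,.047))
print(totool(np.array([.577,.035,.23])-s['tool_pos']))
E
```

```text
1.7833 [0.40060884 0.37849624 0.23152119] [3.14133797e+00 3.43929156e-04 2.99778870e+00] [ 0.75592541  0.09032451 -0.05604587] -0.0014879580794623702
c [ 0.56299766 -0.12392219  0.042     ] edge [ 0.57422917 -0.01341723  0.047     ]
[-225.70835248 -313.29003091    3.30485491]
```

Call:
{"method": "move_arm", "body": {"moves": "-22 -31 0 -0.01; -45 -62 0 -0.02; -68 -94 0 -0.03; -90 -125 0 -0.04; -113 -156 0 -0.05; -135 -188 0 -0.058; -158 -219 0 -0.058; -180 -250 0 -0.058; -203 -282 0 -0.058; -226 -313 0 -0.058"}}

```text
clock: 2.67
tool_pos: [0.5793, 0.036, 0.2316]
ee_rot: [3.142, 0.001, 3.055]
ft_force: [1.2, -0.1, -0.5]
gripper_width: -0.001
```

Call:
{"method": "move_arm", "body": {"moves": "0 0 0 0; 0 0 0 0; 0 0 0 0"}}

```text
clock: 2.92
tool_pos: [0.5784, 0.0383, 0.2312]
ee_rot: [3.141, -0.0, 3.054]
ft_force: [0.3, 0.5, 0.3]
gripper_width: 0.002
```

```bash
python3 - <<'E'
from h import *
from scipy.spatial.transform import Rotation as R
s=read_state();print(s['clock'],s['tool_pos'],s['ee_rot'],s['ft_force'],s['gripper_width'])
p=shot('wrist','w1.png')
T=np.eye(4);T[:3,:3]=R.from_euler('xyz',s['ee_rot']).as_matrix();T[:3,3]=s['tool_pos'];T=T@p['hand_eye']
np.save('w1.npy',T)
for l in ['push_edge','carrier','track','seat']:
    print(l,[(np.round(d['position'],4).tolist(),round(d['p'],2)) for d in nets.landmark_of(p,l)[:3]])
f=p['pixels'].shape[0]/2/np.tan(np.radians(p['vertical_fov'])/2);print(f,p['cx'],p['cy'],T)
E
```

```text
2.9167 [0.57835162 0.03830839 0.23120701] [ 3.14112440e+00 -2.88957922e-04  3.05438940e+00] [0.30268833 0.45517489 0.25290237] 0.0015494249765570318
push_edge []
carrier [([0.8164, -0.1406, -0.0035], 0.62), ([0.5678, -0.0739, 0.0289], 0.57)]
track []
seat [([0.5595, -0.1752, 0.0225], 0.81)]
374.8783465657828 277.96612584236607 213.40194449804466 [[ 8.57680134e-02 -9.47012904e-01 -3.09532563e-01  4.99216252e-01]
 [ 9.96315114e-01  8.14597182e-02  2.68422929e-02  4.47748778e-02]
 [-2.05562345e-04 -3.10694181e-01  9.50509907e-01  3.75677406e-01]
 [ 0.00000000e+00  0.00000000e+00  0.00000000e+00  1.00000000e+00]]
```

View pics/w1.png

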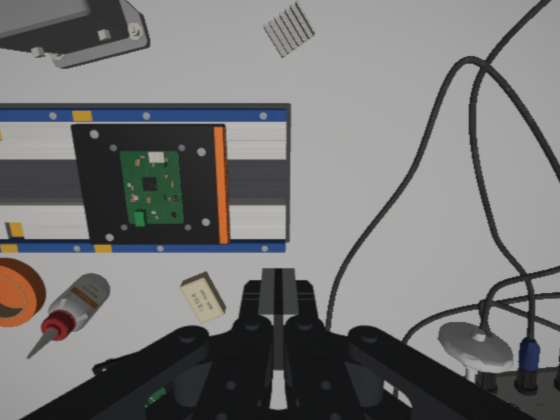

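```bash
python3 - <<'E'
from h import *
T=np.load('w1.npy');s=read_state();p=shot('wrist')
for n,u,v,z in [('edge',227,185,.050),('edgeA',224,128,.05),('edgeB',229,242,.05),('gA',290,116,.042),('gB',290,248,.042),('gA2',20,116,.042),('gB2',20,248,.042),('tipL',262,275,.2312),('tipR',296,275,.2312)]:
    print(n,ray(p,u,v,z,T).round(4))
E
```

```text
edge [ 0.5748 -0.0074  0.05  ]
edgeA [ 0.5252 -0.0036  0.05  ]
edgeB [ 0.6294 -0.0126  0.05  ]
gA [0.5206 0.0533 0.042 ]
gB [0.6439 0.0439 0.042 ]
gA2 [ 0.5007 -0.1789  0.042 ]
gB2 [ 0.6215 -0.2159  0.042 ]
tipL [0.5733 0.0315 0.2312]
tipR [0.5746 0.046  0.2312]
```

Call:
{"method": "move_arm", "body": {"moves": "0 0 20 0; 0 0 48 0; 0 0 76 0; 0 0 104 0; 0 0 130 0; 0 0 152 0; 0 0 170 0; 0 0 183 0; 0 0 191 0; 0 0 194 0"}}

```text
clock: 4.05
tool_pos: [0.578, 0.0383, 0.0361]
ee_rot: [-3.141, -0.001, 3.056]
ft_force: [-0.4, -0.0, 0.3]
gripper_width: -0.003
```

Call:
{"method": "move_arm", "body": {"moves": "0 -2 0 0; 0 -5 0 0; 0 -8 0 0; 0 -11 0 0; 0 -14 0 0; 0 -17 0 0; 0 -20 0 0; 0 -20 0 0; 0 -20 0 0; 0 -20 0 0"}}

```text
clock: 4.88
tool_pos: [0.5768, 0.018, 0.0373]
ee_rot: [3.141, 0.0, 3.055]
ft_force: [0.2, -0.3, 1.2]
gripper_width: -0.0
```

```bash
python3 - <<'E'
from h import *
s=read_state();print(s['clock'],s['tool_pos'],s['ee_rot'],s['ft_force'])
a=shot('scene');b=shot('top')
S=lambda c:cv2.resize(c,(400,300),interpolation=cv2.INTER_CUBIC)
cv2.imwrite('pics/m2.png',np.vstack([np.hstack([S(a['pixels'][180:300,160:320]),S(b['pixels'][160:295,190:370])])])[:,:,::-1])
E
```

```text
4.8833 [0.57683787 0.01797243 0.03728963] [3.14146593e+00 5.37440544e-05 3.05480013e+00] [ 0.17182745 -0.29283847  1.20155299]
```

View pics/m2.png

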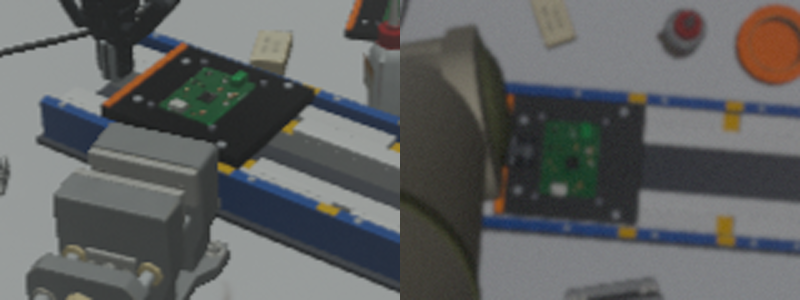

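The left crop of the composite shows the shut fingertip in the channel just behind the orange edge at (115,75), on the centreline. I approach to contact.

Call:
{"method": "move_arm", "body": {"moves": "0 -2 0 0; 0 -4 0 0; 0 -6 0 0; 0 -8 0 0; 0 -10 0 0; 0 -12 0 0; 0 -14 0 0; 0 -16 0 0; 0 -18 0 0; 0 -20 0 0"}}

```text
clock: 5.82
tool_pos: [0.5751, -0.0019, 0.0373]
ee_rot: [3.141, 0.0, 3.055]
ft_force: [0.8, 2.3, 0.3]
gripper_width: 0.001
```

Call:
{"method": "move_arm", "body": {"moves": "0 -2 0 0; 0 -4 0 0; 0 -6 0 0; 0 -8 0 0; 0 -10 0 0"}}

```text
clock: 6.23
tool_pos: [0.5742, -0.0122, 0.0373]
ee_rot: [3.142, 0.0, 3.055]
ft_force: [0.0, 2.7, 0.7]
gripper_width: -0.001
```

Call:
{"method": "move_arm", "body": {"moves": "0 -3 0 0; 0 -6 0 0; 0 -10 0 0; 0 -13 0 0; 0 -17 0 0; 0 -20 0 0; 0 -24 0 0; 0 -27 0 0; 0 -30 0 0; 0 -33 0 0"}}

```text
clock: 7.07
tool_pos: [0.5713, -0.0452, 0.0373]
ee_rot: [-3.142, -0.0, 3.055]
ft_force: [0.4, 3.3, -0.3]
gripper_width: 0.001
```

Call:
{"method": "move_arm", "body": {"moves": "0 -3 0 0; 0 -6 0 0; 0 -9 0 0; 0 -12 0 0; 0 -15 0 0; 0 -18 0 0; 0 -21 0 0; 0 -24 0 0; 0 -27 0 0; 0 -30 0 0"}}

```text
clock: 7.9
tool_pos: [0.5687, -0.0751, 0.0373]
ee_rot: [-3.142, 0.0, 3.055]
ft_force: [-0.5, 2.6, 0.2]
gripper_width: -0.001
```

Call:
{"method": "move_arm", "body": {"moves": "0 -2 0 0; 0 -4 0 0; 0 -6 0 0"}}

```text
clock: 8.15
tool_pos: [0.5682, -0.0809, 0.0373]
ee_rot: [3.142, -0.0, 3.055]
ft_force: [-0.4, 2.2, 0.6]
gripper_width: 0.002
```

```bash
python3 - <<'E'
from h import *
a=shot('scene');s=read_state();print(s['clock'],s['tool_pos'],s['ft_force'])
for l in ['carrier','seat','track','push_edge']:
    print(l,[(np.round(d['position'],4).tolist(),round(d['p'],2)) for d in nets.landmark_of(a,l)[:2]])
cv2.imwrite('pics/m3.png',cv2.resize(a['pixels'][180:300,180:340,::-1],(720,540),interpolation=cv2.INTER_CUBIC))
E
```

```text
8.2 [ 0.5681438  -0.08137336  0.03730128] [-0.08355975  1.51479665  0.62348462]
carrier [([0.5645, -0.1623, 0.0303], 0.78), ([0.8163, -0.1401, -0.0041], 0.62)]
seat []
track [([0.5661, -0.1237, -0.0021], 0.9), ([0.6879, -0.1761, -0.0049], 0.63)]
push_edge [([0.8033, -0.0914, 0.0091], 0.94), ([0.5732, -0.0946, 0.045], 0.68)]
```

View pics/m3.png

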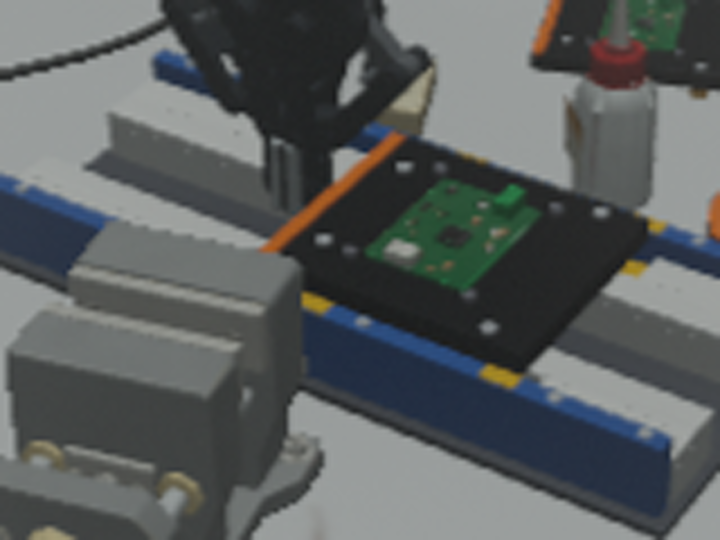

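The carrier is still riding high, with its front corner at (520,365) near the front marks. About 11 mm remain, so I push slowly in short calls.

Call:
{"method": "move_arm", "body": {"moves": "0 -1 0 0; 0 -2 0 0; 0 -3 0 0; 0 -4 0 0; 0 -5 0 0; 0 -6 0 0"}}

```text
clock: 8.9
tool_pos: [0.5677, -0.0867, 0.0373]
ee_rot: [3.142, 0.0, 3.055]
ft_force: [0.6, 2.7, 1.0]
gripper_width: 0.0
```

Call:
{"method": "move_arm", "body": {"moves": "0 -1 0 0; 0 -2 0 0; 0 -3 0 0"}}

```text
clock: 9.15
tool_pos: [0.5674, -0.0898, 0.0373]
ee_rot: [3.142, 0.0, 3.055]
ft_force: [-0.3, 3.7, -0.4]
gripper_width: 0.001
```

Call:
{"method": "move_arm", "body": {"moves": "0 -1 0 0; 0 -2 0 0"}}

```text
clock: 9.32
tool_pos: [0.5672, -0.0918, 0.0373]
ee_rot: [-3.142, -0.0, 3.055]
ft_force: [-0.6, 3.3, -0.4]
gripper_width: -0.003
```

Call:
{"method": "move_arm", "body": {"moves": "0 -1 0 0; 0 -2 0 0"}}

```text
clock: 9.48
tool_pos: [0.567, -0.0941, 0.0373]
ee_rot: [-3.141, -0.0, 3.055]
ft_force: [0.6, -0.0, 0.1]
gripper_width: 0.001
```

The force fell to about zero, which may be the drop. I step 1 mm at a time to feel for the notch wall.

Call:
{"method": "move_arm", "body": {"moves": "0 -0.5 0 0; 0 -1 0 0"}}

```text
clock: 9.65
tool_pos: [0.567, -0.0953, 0.0373]
ee_rot: [-3.141, 0.0, 3.054]
ft_force: [-1.0, 0.1, 0.4]
gripper_width: -0.002
```

```bash
python3 - <<'E'
from h import *
a=shot('scene');s=read_state();print(s['clock'],s['tool_pos'],s['ft_force'])
for l in ['carrier','track','push_edge']:
    print(l,[(np.round(d['position'],4).tolist(),round(d['p'],2)) for d in nets.landmark_of(a,l)[:2]])
cv2.imwrite('pics/m4.png',cv2.resize(a['pixels'][180:300,180:340,::-1],(720,540),interpolation=cv2.INTER_CUBIC))
E
```

```text
9.7 [ 0.56695827 -0.09538168  0.03730983] [ 0.46515139 -1.05354591 -1.12811671]
carrier [([0.8202, -0.1418, -0.0008], 0.98), ([0.5675, -0.1768, 0.0212], 0.63)]
track [([0.567, -0.1241, 0.0015], 0.76)]
push_edge [([0.8062, -0.0933, 0.0102], 0.82), ([0.5689, -0.1115, 0.0426], 0.79)]
```

View pics/m4.png

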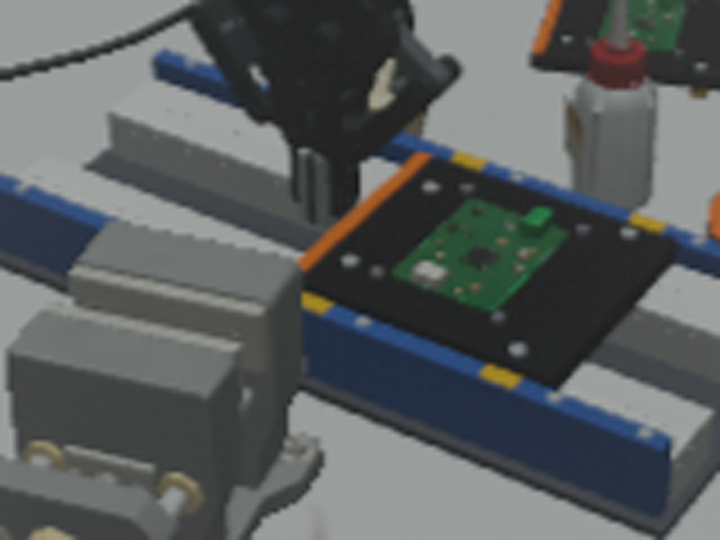

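The guides now stand flush with the plate and the inner notch marks are covered. The carrier reads about 6 mm or more lower than before, and the finger feels no load. I back off, lift and inspect.

Call:
{"method": "move_arm", "body": {"moves": "0 4 0 0; 0 12 0 0; 0 22 0 0; 0 32 0 0; 0 40 0 0; 0 40 -15 0; 0 40 -45 0; 0 40 -80 0; 0 40 -115 0; 0 40 -150 0"}}

```text
clock: 10.68
tool_pos: [0.5701, -0.0536, 0.1888]
ee_rot: [3.141, -0.001, 3.056]
ft_force: [0.7, 0.8, -0.8]
gripper_width: -0.004
```

Call:
{"method": "move_arm", "body": {"moves": "0 15 -20 0; 0 35 -40 0; 0 60 -50 0; 0 90 -50 0; 0 115 -50 0; 0 130 -50 0; 0 130 -50 0; 0 130 -50 0"}}

```text
clock: 11.35
tool_pos: [0.5814, 0.0763, 0.2372]
ee_rot: [-3.142, -0.0, 3.058]
ft_force: [0.2, -0.1, 0.2]
gripper_width: -0.001
```

```bash
python3 - <<'E'
from h import *
s=read_state();print(s['clock'],s['tool_pos'],s['ft_force'])
a=shot('scene');b=shot('top')
for p in(a,b):
  for l in ['carrier','seat','push_edge','fuses','flux','tape','sink']:
    print(l,[(np.round(d['position'],4).tolist(),round(d['p'],2)) for d in nets.landmark_of(p,l)[:2]])
S=lambda c:cv2.resize(c,(400,300),interpolation=cv2.INTER_CUBIC)
A=cv2.resize(a['pixels'][175:295,190:370],(780,520),interpolation=cv2.INTER_CUBIC)
cv2.imwrite('pics/m5.png',A[:,:,::-1])
cv2.imwrite('pics/m6.png',cv2.resize(b['pixels'][150:310,170:410,::-1],None,fx=3.3,fy=3.3,interpolation=cv2.INTER_CUBIC))
E
```

```text
11.35 [0.58135813 0.07626542 0.23718538] [ 0.21550581 -0.07989667  0.17738958]
carrier [([0.8182, -0.1381, 0.0001], 0.95), ([0.5645, -0.1779, 0.0209], 0.94)]
seat []
push_edge [([0.8069, -0.0907, 0.0076], 0.93), ([0.5722, -0.109, 0.0371], 0.88)]
fuses []
flux [([0.6879, -0.1775, -0.0013], 0.82)]
tape [([0.685, -0.2722, 0.0008], 0.9), ([0.445, 0.063, 0.0024], 0.31)]
sink [([0.4482, 0.0597, 0.005], 0.58)]
carrier [([0.8153, -0.1408, 0.0008], 0.74), ([0.5636, -0.1739, 0.0252], 0.58)]
seat []
push_edge [([0.5695, -0.1079, 0.0396], 0.89), ([0.8018, -0.0881, 0.0097], 0.86)]
fuses [([0.712, -0.0561, 0.0002], 0.66)]
flux [([0.6861, -0.1815, 0.0002], 0.66), ([0.5653, -0.1215, 0.0007], 0.17)]
tape [([0.6841, -0.2672, 0.0026], 0.66)]
sink [([0.4517, 0.0575, -0.0033], 0.59)]
```

View pics/m5.png

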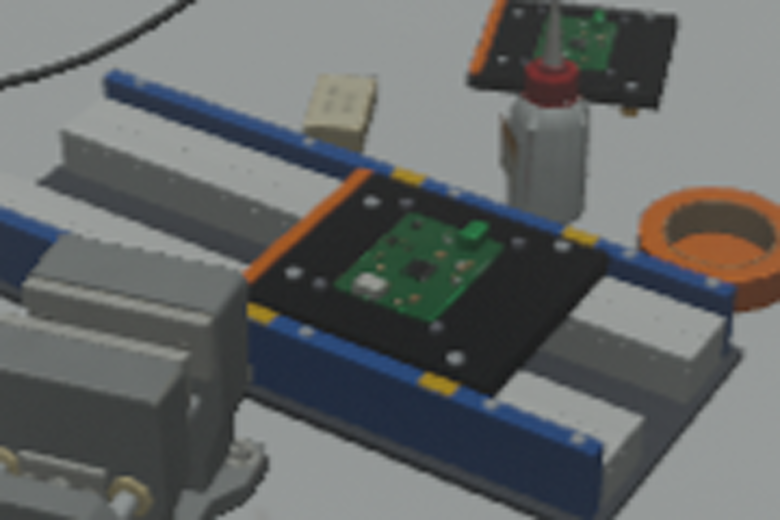

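View pics/m6.png

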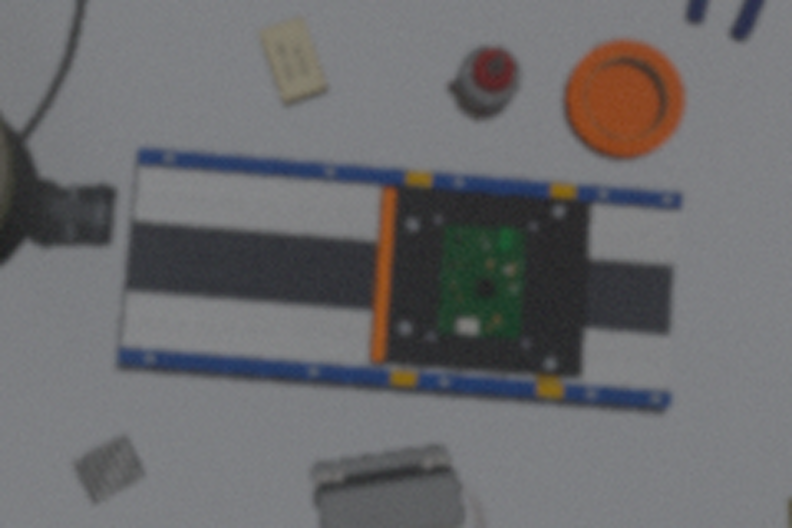

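The plate is level with the guides and centred between the yellow marks: its middle is at column 485 of the crop and the marks' middle at 484. The loose things have not moved. I hand the job in.

```bash
python3 -c "
from h import *
print(workorder.sign_off())"
```

```text
the job is handed in; nothing more can be done
None
```

The larger carrier is down in the locating notches, the finger is withdrawn, and the job is handed in; it was done by about 11.4 s on the clock.

**Push:** I pushed the orange edge with the shut fingertip at up to 42 mm/s, slowing to 12 mm/s for the last stretch. The push force read about 1.5–3.7 N until it fell to zero at the drop. I moved the finger about 1 mm further, felt no load, and backed off.

**Last checks:**
- **Position:** the pictures show the plate flush with the guides and centred between the yellow marks.
- **Height:** the networks put the carrier's origin at 21 mm from the scene camera and 25 mm from the top camera. The nominal seated height is 24 mm, so they differ within their 4 mm accuracy.
- **Loose things:** flux, tape and sink were found in both last views, within a few mm of where they started. The fuses box was missed by the network in the scene view but found in place in the top view and seen in both pictures.

I did not push on to feel the force rise at the notch wall, so the seating rests on the force drop and the pictures.

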